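# Hook out the chip tray of the bench sander

### The job

Take the hooked rod from the black rubber mat, reach it in under the overhanging table of the bench sander, feel for the red pull eye hidden there and with it gently draw the chip tray out as far as it goes. Never press or pull with the hook harder than 25 N, keep the rod pointing straight in and do not lever it askew under the table, and touch the sander and tray with nothing but the hook. Then unhook, leave the tray fully out, lay the rod back flat on the rubber mat and let go; leave the glue bottle, jar, sanding block and try square where they stand.

Things in the scene. Friction and masses are not known exactly. Their poses are not given: they have to be found in the camera images.
- machine: Bench spindle sander, fixed: green sides, aluminium table 340 mm wide (y), 270 deep (x), top 145 mm above the bench, a drum in its middle. Origin: at bench height, straight below the middle of the table's front edge (nearest the robot); x points in under the table, y left along the edge, z up. Inner side walls at y = +-149 mm, starting 10 mm behind the edge. The chip tray sits in this bay.
- ledge (a point): Middle of the front edge of the sander's table, on its underside, 125 mm above the bench; axes as the sander's. The bay below is open in front and empty from 58 to 125 mm above the bench but for the red eye; below that, the tray front (80 mm behind the edge with the tray fully in) with a rail standing 6 mm forward.
- eye_mid (a point): Where the red pull eye's near upright bar would be (axis, 64 mm above the bench) if the eye sat mid-rail: 44 mm behind the table edge with the tray fully in; moves with the tray. Axes as the sander's. The real eye is clamped anywhere from 35 mm right to 35 mm left of here (-y to +y), hidden from above, unmeasured; it will not slide: feel for it with 2 to 3 N sideways.
- tray (a joint): How far the chip tray is out, in m: 0 fully in, 0.100 fully out against a hard stop; moves along the sander's -x. Starts 0 to 15 mm out. Sliding takes about 5 N; it stays where left. Its red eye is an upright loop of 7 mm bar in the sander's x-z plane, entered sideways (along y): free opening behind the near bar 18 to 20 mm in x, 37 mm high, centred 64 mm above the bench.
- hook: Hooked rod, 165 g. x runs from handle to hook end, y left, z up as it lies flat; origin on its underside below hook_grip. Wooden handle 110 mm long (x -65 to +45), 24 wide, 30 tall; a 6 mm steel rod runs on at the handle's mid-height to x = 150 mm, then bends square to +y into a straight 25 mm tip (from the rod's axis, plus 3 mm round end).
- hook_grip (a point): Centre of the handle's cross-section near the balance point (x = 0, 15 mm above the underside): grip here from above, across the 24 mm, strongly. Axes as the rod's. The rod lies flat on the mat with the handle towards the robot.
- hook_tip (a point): The bend at the hook end of the rod, on the rod's axis, 150 mm ahead of hook_grip; axes as the rod's.
- mat: Black rubber mat fixed on the bench, 260 mm (x) by 130 mm (y), 4 mm thick; origin at the centre of its underside. The rod starts on it, grip point about 30 mm on the robot's side of the mat's centre; the hook end may stick out over the edge.
- glue: Yellow glue bottle with red cap, 60 mm across, 140 mm tall; origin at the centre of its underside. Leave it alone.
- jar: Amber jar with steel lid, 68 mm across, 90 mm tall; origin at the centre of its underside. Leave it alone.
- sandblock: Cork sanding block 110 x 60 x 33 mm; origin at the centre of its underside. Leave it alone.
- square: Try square lying flat: dark wooden stock 100 mm long (x), 22 mm wide, 18 mm tall, with a steel blade 150 mm long along its +y; origin at the centre of the stock's underside. Leave it alone.

How it is judged (in metres and radians):
On the way, in this order (a step that is already met when the one before it is completed fails the run):
1. the hook end has been reached in under the table's edge, low enough to be beneath it (x of hook_tip in the frame of machine above 0.02 m and z of hook_tip in the frame of machine below 0.12 m and y of hook_tip in the frame of machine between -0.15 and 0.15 m), for 0.2 s.
2. the tray has been drawn fully out (96 of its 100 mm or more) (value of joint tray above 0.096 m), for 0.2 s.
At the end, for the whole second after the job is handed in: The tray is still fully out (at least 94 of its 100 mm), and the hooked rod lies flat (within 0.15 rad) and at rest on the mat with its grip point over the mat, released and clear of the sander (value of joint tray above 0.094 m and x of hook_grip in the frame of mat between -0.13 and 0.13 m and y of hook_grip in the frame of mat between -0.065 and 0.065 m and height (world z) of hook_grip below 0.026 m and angle between hook's own z axis and vertical below 0.15 rad and linear speed of hook below 0.02 m/s and contact force between hook and machine below 0.1 N); the robot touches nothing.
It fails at once if the hook presses on the sander, tray or eye with more than 25 N (contact force between hook and machine above 25 N).
It fails at once if the gripper or arm touches the sander, tray or eye (contact force between any of the fingers, the arm and machine above 0.5 N).
It fails at once if the rod is levered more than 0.25 rad askew while its end is in under the table (x of hook_tip in the frame of machine above 0.02 m and z of hook_tip in the frame of machine below 0.12 m and horizontal distance between hook_tip and machine below 0.16 m and angle between the x axis of hook and the x axis of machine, either way round above 0.25 rad).
It fails at once if the glue bottle, jar, sanding block or try square is moved more than 20 mm or the bottle or jar is tipped (distance of any of glue, jar, sandblock, square from where it was at the start of the episode above 0.02 m or angle between any of glue, jar's own z axis and vertical above 0.4 rad).
It also fails if it takes over 72 s, if anything falls off the work surface, if the arm or the gripper's body presses on something with over 40 N, if the wrist force passes 120 N, or if a joint passes its speed limit or range.

### The arm

A 6-joint arm with a two-finger parallel gripper is mounted at the origin on the work surface. World frame = base frame: x ahead of the robot, y to its left, z up, the work surface at z = 0. Lengths are in mm, angles in rad, forces in N, time in s.
With the tool pointing down it reaches from about 375 to 750 mm from the base axis. Payload 9 kg.
Tool frame: the origin (TCP) lies at the very end of the fingers, on their centre line; the grasp point (between the pads) lies 19 mm behind it; z points along the fingers, x is the direction in which the jaws open and shut, and the axes are right-handed (so a half turn about z gives the same grasp; the last joint's range is limited). The gripper opens to 85 mm and grips with 20 to 120 N. Pads are 22 mm wide; open, the fingers measure 114 mm over their backs; the gripper's body (76 mm by 85 mm) begins 54 mm behind the grasp point. The pads swing forward as they close: fully open they stand 13 mm farther back than shut.
Start: joints at [1.055, 0.104, 0.097, 1.564, 0, 1.353], TCP at [176.056, 573.623, 208.331] pointing down, gripper open.
Joint ranges: [-2.99, 2.99], [-0.84, 1.86], [-1.1, 1.16], [-1.84, 2.11], [-1.51, 1.56], [-3.14, 3.14]. Speed limits (rad/s): [2.22, 2.22, 2.57, 3.14, 3.14, 3.14].

### API

Orientations are given as a unit quaternion [x, y, z, w].
In Python, from station import manip gives the robot as it stands.
- The arm moves only by the tool jog_arm, never from a script. Its argument "plan" is one flat list of numbers, 7 for each row, row after row: the shift along the tool's x, y, z in cm, then the turn, a rotation vector about the tool's x, y, z in rad, then the finger opening in cm, from 0 to 8.54. In form: [tx, ty, tz, ax, ay, az, grip, tx, ty, tz, ax, ay, az, grip, ...]. A call has 1 to 20 rows; each row is the pose to reach, as a shift and turn from the pose measured when the call began, along the tool's axes at that moment; what a row does not reach only later rows make up. A row lasts 1/10 s, in which the tool goes at most 50 mm and 8.59 degrees, less where a joint would pass 70% of its speed; a pose out of reach is approached as far as the arm can. A call with a gripper value outside its range is refused whole. The fingers move at their own pace and stop on an object; "squeeze" is the grip in N (left out, the last holds). Time passes only in rows, so rows that repeat a pose let the fingers close. It gives the time, the measured TCP pose, the force and the opening at its end, in the units of the state.
- manip.get_state(): the state, without advancing time (a new reading comes with each control period).
- manip.snapshot(name): name is "side" or "top" or "wrist"; returns the picture (420x560x3 uint8, blue, green, red); there is no depth.
- manip.camera_params(name): a dict with "K" (3x3 intrinsics, pixels), "camera_from_world" (4x4, takes a point from world to camera coordinates); the wrist camera has in their place "tool_from_camera" (4x4, takes a point from camera to tool coordinates, whose origin is the TCP and whose axes are the tool frame's). Camera axes: x right, y up, looking along -z (the intrinsics and any distortion apply to the point x, -y, -z); pixel columns grow to the right and rows downward; lengths in mm; the calibration is good to about 2 mm. A picture is of the moment at which its call begins: read the wrist's pose just before it. camera_params takes no time and is no camera call.
- manip.sign_off(): hands the job in, once; it reports no verdict.
Trained networks look in the newest picture that a camera, given by its name, has taken for a name from the list of things; names that differ only in an ending like _2 or _b are one class to them, and where a whole thing is asked for, a point or a joint stands for the part that bears it (a point fixed in the world has none). Each returns a list of dicts, best first, with "p" (0 to 1); they miss things now and then, are a little off and sometimes report something else, mostly with a low value. They report only what shows in the picture. A call takes as long as a camera call.
- manip.search_frame(camera, target): "box" ([centre column, centre row, width, height] in pixels, round what is visible of it).
- manip.landmark_of(camera, target): "at" ([row, column] in pixels: a listed point, or the origin of a listed thing).
The state is a dict: "clock": time; "joint_positions": joint angles; "qvel": joint speeds; "tau": joint torques, N m; "tool_pos": TCP position; "tcp_rot": TCP orientation; "wrist_force": force on the tool from outside, world axes, zero at the start; "torque": the same for the moment, N m; "gripper_width": finger opening in mm.
Only numpy, scipy, OpenCV 4.12 (cv2) and the standard library are available. Lean on these libraries where they do the work, as an engineer would, in place of code of your own. Each camera call takes 0.05 s, during which the arm holds its last target.

## Working session

There is one attempt and no reset: what is moved stays moved. The work goes in short steps, Python scripts to look and compute and a tool call to move; the robot and the scene stay as the last step left them, time stands still between calls to the robot, and variables do not carry over. Pictures are saved under pics/ and viewed, and the job is handed in when it is done.

Besides the shell and the picture viewer there is one more tool, called after "Emit:" as name(argument=value, ...), one argument or row to a line, values as JSON. jog_arm: Moves the arm, as the interface text tells. Its arguments: {"type":"object","properties":{"plan":{"type":"array"},"squeeze":{"type":"number"}},"required":["plan"]}

```bash
ls; mkdir -p pics
cat > h.py <<'E'
import numpy as np, cv2, json
from station import manip
from scipy.spatial.transform import Rotation as R
def ray(cam,row,col,st=None):
    p=manip.camera_params(cam);K=np.array(p["K"])
    pt=np.array([[[col,row]]],float)
    d=p.get("distortion",p.get("dist"))
    u=cv2.undistortPoints(pt,K,None if d is None else np.array(d,float))[0,0]
    v=np.array([u[0],-u[1],-1.0])
    if cam=="wrist":
        T=np.array(p["tool_from_camera"]);W=np.eye(4);W[:3,:3]=R.from_quat(st["tcp_rot"]).as_matrix();W[:3,3]=st["tool_pos"]
        M=W@T
    else: M=np.linalg.inv(np.array(p["camera_from_world"]))
    return M[:3,3],M[:3,:3]@v
def atz(cam,row,col,z,st=None):
    o,d=ray(cam,row,col,st); return o+d*(z-o[2])/d[2]
def proj(cam,P,st=None):
    p=manip.camera_params(cam);K=np.array(p["K"])
    if cam=="wrist":
        T=np.array(p["tool_from_camera"]);W=np.eye(4);W[:3,:3]=R.from_quat(st["tcp_rot"]).as_matrix();W[:3,3]=st["tool_pos"]
        M=np.linalg.inv(W@T)
    else: M=np.array(p["camera_from_world"])
    c=M[:3,:3]@np.array(P,float)+M[:3,3]
    d=p.get("distortion",p.get("dist"))
    q=cv2.projectPoints(np.array([[c[0],-c[1],-c[2]]]),np.zeros(3),np.zeros(3),K,None if d is None else np.array(d,float))[0]
    return q.ravel()
E
python3 - <<'E'
from h import *
st=manip.get_state();print(st)
for c in ["side","top","wrist"]:
    im=manip.snapshot(c);cv2.imwrite(f"pics/{c}0.png",im);print(c,manip.camera_params(c))
for c in ["top","side"]:
  for t in ["ledge","machine","hook_grip","hook_tip","mat","eye_mid","glue","jar","sandblock","square"]:
    r=manip.landmark_of(c,t); print(c,t,[(round(x['p'],2),np.round(x['at'],1).tolist()) for x in r[:2]])
E
```

```text
pics
{'clock': 0.0, 'joint_positions': array([ 1.05531495e+00,  1.04691899e-01,  9.64724406e-02,  1.56389125e+00,
       -9.91480549e-06,  1.35308887e+00]), 'qvel': array([ 8.96616617e-04, -7.75434318e-04,  9.22746134e-04,  4.11270006e-04,
       -9.61556375e-05, -7.10575985e-04]), 'tau': array([-2.33421051e-03, -5.56923544e+01,  5.03656340e+01,  1.63421180e-02,
       -4.58574577e-04,  2.56495224e-05]), 'tool_pos': array([175.85358859, 573.27723985, 207.52841949]), 'tcp_rot': array([ 8.04174189e-01,  5.94393340e-01, -5.98377595e-04,  2.71787272e-04]), 'wrist_force': array([ 0.80525677,  0.69704689, -0.69702909]), 'torque': array([ 0.0421731 ,  0.02700601, -0.06157109]), 'gripper_width': 85.32483415210187}
side {'K': array([[464.26877689,   0.        , 279.10991397],
       [  0.        , 464.26877689, 212.39702307],
       [  0.        ,   0.        ,   1.        ]]), 'camera_from_world': array([[-9.57721569e-01, -2.87691994e-01,  1.64730670e-03,
         5.33431072e+02],
       [ 2.28539209e-01, -7.57300016e-01,  6.11773255e-01,
        -1.58340407e+02],
       [-1.74754762e-01,  5
[... 1285 characters left out ...]
ip [(0.8, [254.4, 401.1]), (0.49, [156.3, 277.5])]
top hook_tip [(0.84, [199.2, 399.2])]
top mat [(0.82, [247.9, 404.4])]
top eye_mid []
top glue [(0.87, [262.6, 150.9])]
top jar [(0.59, [217.3, 153.1]), (0.22, [258.2, 318.5])]
top sandblock [(0.6, [261.6, 208.1]), (0.41, [159.6, 277.4])]
top square [(0.67, [256.5, 318.0]), (0.39, [261.5, 208.6])]
side ledge [(0.81, [200.3, 234.8])]
side machine [(0.81, [230.0, 237.5])]
side hook_grip [(0.67, [153.8, 351.6])]
side hook_tip []
side mat [(0.96, [154.5, 338.5])]
side eye_mid []
side glue [(0.83, [379.2, 301.5]), (0.26, [366.7, 242.4])]
side jar [(0.71, [367.9, 245.4])]
side sandblock [(0.92, [316.5, 314.6])]
side square [(0.56, [215.4, 335.9])]
```

View pics/top0.png

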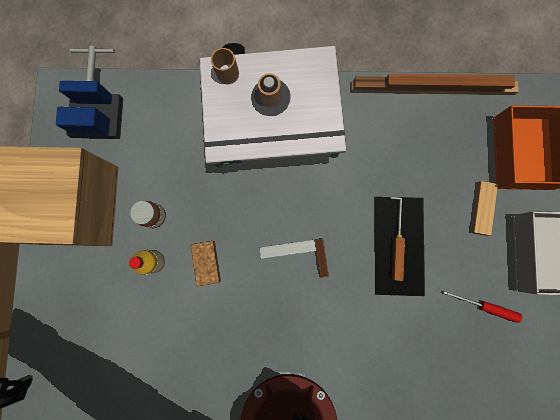

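View pics/side0.png

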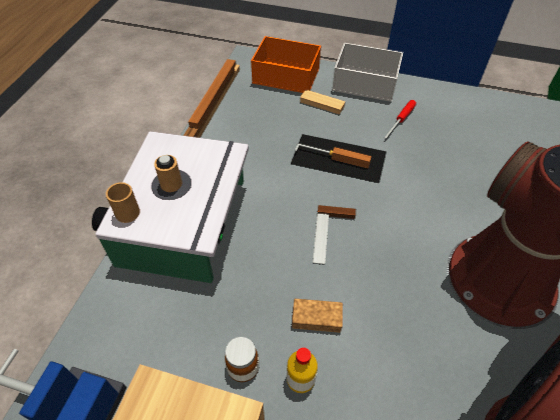

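View pics/wrist0.png

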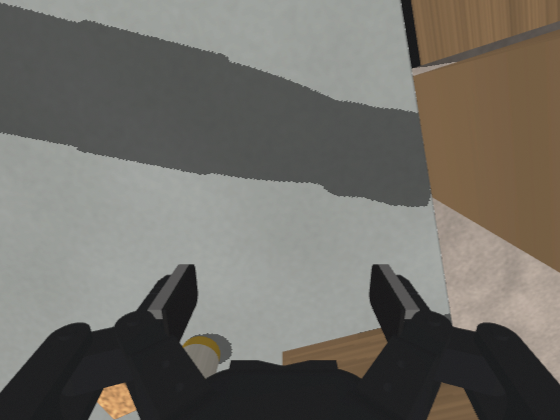

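Run:
```python
from h import *
def mid(a,b):
    (o,d),(p,e)=a,b
    d=d/np.linalg.norm(d);e=e/np.linalg.norm(e)
    A=np.array([d,-e]).T;s=np.linalg.lstsq(A,p-o,rcond=None)[0]
    return (o+s[0]*d+p+s[1]*e)/2,np.linalg.norm(o+s[0]*d-p-s[1]*e)
print("ledge",mid(ray("top",159.8,274.4),ray("side",200.3,234.8)),atz("top",159.8,274.4,125))
print("machine",mid(ray("top",171.7,276.9),ray("side",230,237.5)),atz("top",171.7,276.9,0))
print("grip",atz("top",254.4,401.1,19),atz("side",153.8,351.6,19))
print("tip",atz("top",199.2,399.2,19))
print("mat",atz("top",247.9,404.4,4))
print("glue",mid(ray("top",262.6,150.9),ray("side",379.2,301.5)))
print("jar",mid(ray("top",217.3,153.1),ray("side",367.9,245.4)))
print("block",mid(ray("top",261.6,208.1),ray("side",316.5,314.6)))
print("square",mid(ray("top",256.5,318),ray("side",215.4,335.9)))
```

```text
ledge (array([655.28144362,  48.61109212, 122.38415232]), np.float64(4.3799530355848555)) [656.88136643  48.80367397 125.        ]
machine (array([655.20052456,  47.04217925,  -2.90952476]), np.float64(1.4767246651740618)) [653.83760884  46.82150608   0.        ]
grip [ 436.07849013 -283.85557675   19.        ] [ 424.36183093 -290.47816373   19.        ]
tip [ 581.56599488 -280.72059072   19.        ]
mat [ 453.57642143 -296.81585482    4.        ]
glue (array([397.09613126, 375.61707845,  13.00425341]), np.float64(2.2965926987444134))
jar (array([518.82923836, 382.35502803,  -1.48092184]), np.float64(3.6714505288844643))
block (array([404.56544567, 225.65574998,  -1.03578806]), np.float64(0.2461401179848585))
square (array([422.91923618, -68.85263829,   3.17521981]), np.float64(4.811711552029891))
```

```bash
cat >> h.py <<'E'
def toolR(yaw,tilt=0):
    z=np.array([np.sin(tilt)*np.cos(yaw),np.sin(tilt)*np.sin(yaw),-np.cos(tilt)])
    x=np.array([-np.sin(yaw),np.cos(yaw),0]); return np.array([x,np.cross(z,x),z]).T
def row(pos,yaw,tilt=0,st=None):
    st=st or manip.get_state();Q=R.from_quat(st["tcp_rot"]).as_matrix()
    t=Q.T@(np.array(pos,float)-st["tool_pos"])/10
    return np.round(np.r_[t,R.from_matrix(Q.T@toolR(yaw,tilt)).as_rotvec()],3).tolist()
E
python3 - <<'E'
from h import *
print(row([570,48,130],.085,.7),row([400,300,210],.085,0))
im=cv2.imread("pics/top0.png")
cv2.imwrite("pics/t1.png",cv2.resize(im[130:180,190:360],None,fx=4.5,fy=4.5,interpolation=cv2.INTER_CUBIC))
cv2.imwrite("pics/t2.png",cv2.resize(im[190:300,370:430],None,fx=5,fy=5,interpolation=cv2.INTER_CUBIC))
E
```

```text
[-38.69, 53.082, 7.832, -0.691, 0.134, -0.367] [-19.587, 29.436, -0.167, 0.0, -0.0, -0.383]
```

View pics/t1.png

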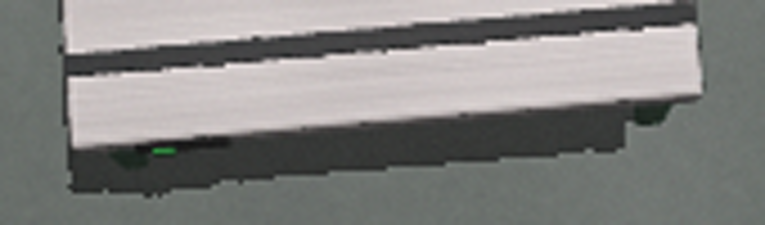

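View pics/t2.png

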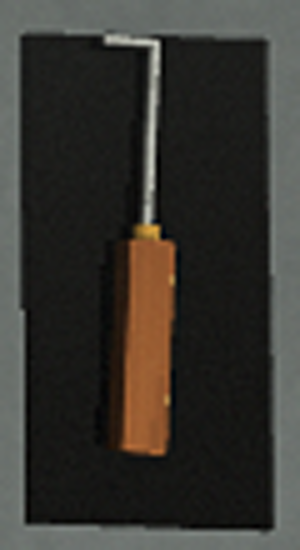

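Run:
```python
from h import *
p=manip.camera_params("top");print(np.linalg.inv(p["camera_from_world"])[:3,3])
for z in(145,125):
    a=atz("top",162.7-.3,206.4,z);b=atz("top",151.6-.3,345.8,z);print(z,a,b,(a+b)/2,np.arctan2(-(a-b)[0],(a-b)[1]),np.linalg.norm(a-b))
# hook line
def q(x,y): return 190+y/5,370+x/5
for n,(x,y),z in [("bend",(155,43),19),("tipend",(106,39),19),("rodbase",(147,228),19),("handle front",(147,240),34),("handle back",(146,455),34),("frontL",(118,240),34),("frontR",(175,240),34)]:
    print(n,atz("top",*q(x,y),z))
for x,y in[(22,35),(268,40),(27,522),(273,528)]:print("mat",atz("top",*q(x,y),4))
```

```text
[ 424.50608846    4.50388823 1084.35975134]
145 [642.71989799 211.05284858 145.        ] [ 675.83092188 -122.02259046  145.        ] [659.27540993  44.51512906 145.        ] 0.09908444364917542 334.7171761276243
125 [647.36590947 215.45050262 125.        ] [ 681.1819034  -124.71647805  125.        ] [664.27390643  45.36701229 125.        ] 0.09908444364917506 341.8436721405076
bend [ 583.27439952 -285.48242912   19.        ]
tipend [ 584.88822219 -259.67132638   19.        ]
rodbase [ 485.00581978 -280.05746831   19.        ]
handle front [ 477.95119456 -275.97448225   34.        ]
handle back [ 368.33497588 -274.11733396   34.        ]
frontL [ 477.60242562 -261.0842378    34.        ]
frontR [ 478.28767793 -290.34020993   34.        ]
mat [ 588.39926738 -218.400811      4.        ]
mat [ 588.38938269 -349.87493326    4.        ]
mat [ 330.51639572 -219.79827414    4.        ]
mat [ 330.91261379 -347.38689783    4.        ]
```

Emit:
jog_arm(
  plan=[-19.5,29.5,0,0,0,-0.38,4,-19.5,29.5,0,0,0,-0.38,4,-19.5,29.5,0,0,0,-0.38,4,-19.5,29.5,0,0,0,-0.38,4,-19.5,29.5,0,0,0,-0.38,4,-38.7,53.1,7.8,-0.691,0.134,-0.367,6,-38.7,53.1,7.8,-0.691,0.134,-0.367,6,-38.7,53.1,7.8,-0.691,0.134,-0.367,6,-38.7,53.1,7.8,-0.691,0.134,-0.367,6,-38.7,53.1,7.8,-0.691,0.134,-0.367,6,-38.7,53.1,7.8,-0.691,0.134,-0.367,6,-38.7,53.1,7.8,-0.691,0.134,-0.367,6,-38.7,53.1,7.8,-0.691,0.134,-0.367,6,-38.7,53.1,7.8,-0.691,0.134,-0.367,6,-38.7,53.1,7.8,-0.691,0.134,-0.367,6,-38.7,53.1,7.8,-0.691,0.134,-0.367,6],
)

```text
clock: 2.75
tool_pos: [604.7, 46.2, 127.0]
tcp_rot: [0.639, 0.696, 0.243, 0.22]
wrist_force: [0.4, -0.2, 0.1]
gripper_width: 60.3
```

Run:
```python
from h import *
st=manip.get_state();print(st)
im=manip.snapshot("wrist");cv2.imwrite("pics/w1.png",im);cv2.imwrite("pics/w1r.png",cv2.rotate(im,cv2.ROTATE_180))
for t in ["ledge","eye_mid","machine"]:
    print(t,manip.landmark_of("wrist",t)[:2])
```

```text
{'clock': 2.75, 'joint_positions': array([-0.25694407, -0.84068261, -0.97116002,  0.802259  ,  0.21225737,
       -0.27099389]), 'qvel': array([-0.67498599, -0.00406876,  0.00571083,  0.21325987,  0.42495115,
       -0.55982603]), 'tau': array([  4.15163085, -19.0568018 ,  56.92616343,  -7.5181818 ,
         0.10747735,   0.60588872]), 'tool_pos': array([604.69438322,  46.18835582, 126.97009198]), 'tcp_rot': array([0.63928434, 0.69564977, 0.24257163, 0.22033142]), 'wrist_force': array([ 0.40714562, -0.21391846,  0.12249444]), 'torque': array([-0.05348236,  0.58990696, -0.02602078]), 'gripper_width': 60.32317698750501}
ledge [{'at': [277.7, 276.8], 'p': 0.89}]
eye_mid [{'at': [234.8, 277.5], 'p': 0.58}]
machine []
```

View pics/w1.png

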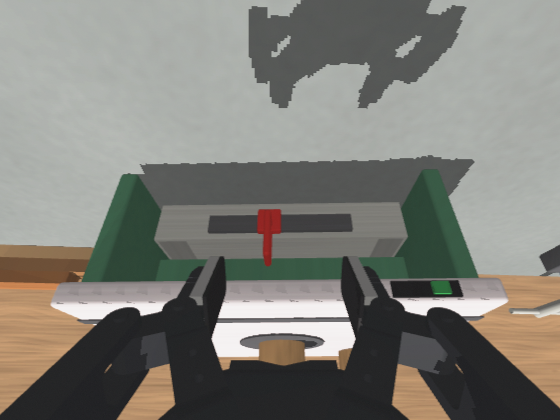

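Run:
```python
from h import *
im=cv2.imread("pics/w1r.png")
cv2.imwrite("pics/w1z.png",cv2.resize(im[105:265,120:440],None,fx=2.5,fy=2.5,interpolation=cv2.INTER_CUBIC))
st=manip.get_state();print(st["clock"],st["joint_positions"],st["tool_pos"],st["qvel"])
```

```text
2.95 [-0.25179986 -0.84094192 -0.97001563  0.80218822  0.20968022 -0.26685178] [604.84945983  48.34626978 127.94041853] [ 0.04305842 -0.00118539  0.00174732 -0.00166757 -0.00055574  0.00572432]
```

View pics/w1z.png

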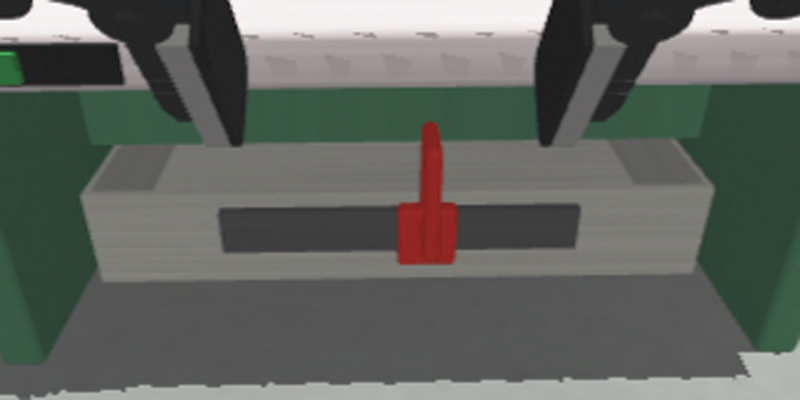

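Run:
```python
from h import *
im=cv2.imread("pics/w1.png")
cv2.imwrite("pics/c1.png",cv2.resize(im[265:325,40:100],None,fx=6,fy=6,interpolation=cv2.INTER_CUBIC))
cv2.imwrite("pics/c2.png",cv2.resize(im[265:325,460:520],None,fx=6,fy=6,interpolation=cv2.INTER_CUBIC))
a=np.hstack([cv2.imread("pics/c1.png"),cv2.imread("pics/c2.png")]);cv2.imwrite("pics/c.png",a)
```

```text
(no output)
```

View pics/c.png

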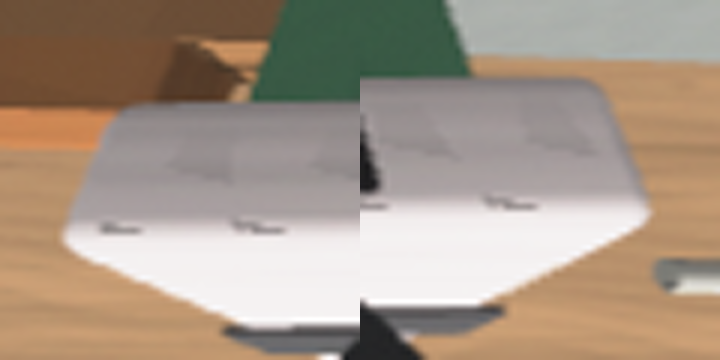

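```bash
cat > fit.py <<'E'
from h import *
from scipy.optimize import least_squares
st={"tool_pos":np.array([604.694,46.188,126.970]),"tcp_rot":np.array([0.63928434,0.69564977,0.24257163,0.22033142])}
def z2p(x,y): return np.array([559-(120+x/2.5),419-(105+y/2.5)])
def W(p,P):
    c,s=np.cos(p[2]),np.sin(p[2]);return [p[0]+c*P[0]-s*P[1],p[1]+s*P[0]+c*P[1],P[2]]
m=[((0,-170,125),(58.5,282.2)),((0,170,125),(501,278)),((0,-170,145),(50.8,304)),((0,170,145),(508.3,300))]
tr,tl=z2p(712,188),z2p(83,194)
eb=z2p(430,222)
# top camera front edge
tc=[((0,170,145),(206.4,162.4)),((0,-170,145),(345.8,151.3))]
def f(p,full=False):
    r=[]
    for P,u in m: r+=list(proj("wrist",W(p,P),st)-u)
    for P,u in tc: r+=list((proj("top",W(p,P))-u))
    d,w,e=p[3:6]
    r+=list(proj("wrist",W(p,(80-d,-w,58)),st)-tr)+list(proj("wrist",W(p,(80-d,w,58)),st)-tl)
    r+=[proj("wrist",W(p,(44-d,e,64)),st)[0]-eb[0]]
    return np.array(r)
s=least_squares(f,[657,47,.09,5,140,0]);print(np.round(s.x,3));print(np.round(f(s.x),1))
E
python3 fit.py
```

```text
[ 6.62798e+02  4.64240e+01  1.04000e-01  2.21420e+01  1.32711e+02
 -1.08960e+01]
[ 0.5 -0.6 -1.1 -0.7 -2.9  3.8  2.6  3.8 -1.8 -1.   0.3 -1.9  0.3  0.2
  0.3 -0.3 -0. ]
```

Run:
```python
from h import *
print(row([480,0,180],.0,.3),row([425,-281,180],-.04,0))
```

```text
[-3.725, -6.853, -12.063, 0.368, -0.044, 0.075] [-31.248, -12.984, -17.035, 0.667, -0.046, 0.12]
```

Emit:
jog_arm(
  plan=[-3.7,-6.9,-12.1,0.368,-0.044,0.075,6,-3.7,-6.9,-12.1,0.368,-0.044,0.075,6,-3.7,-6.9,-12.1,0.368,-0.044,0.075,6,-31.2,-13,-17,0.667,-0.046,0.12,6,-31.2,-13,-17,0.667,-0.046,0.12,6,-31.2,-13,-17,0.667,-0.046,0.12,6,-31.2,-13,-17,0.667,-0.046,0.12,6,-31.2,-13,-17,0.667,-0.046,0.12,6,-31.2,-13,-17,0.667,-0.046,0.12,6,-31.2,-13,-17,0.667,-0.046,0.12,6,-31.2,-13,-17,0.667,-0.046,0.12,6,-31.2,-13,-17,0.667,-0.046,0.12,6,-31.2,-13,-17,0.667,-0.046,0.12,6],
)

```text
clock: 4.25
tool_pos: [425.8, -278.8, 179.9]
tcp_rot: [0.72, 0.694, 0.0, 0.0]
wrist_force: [-0.6, 0.4, 0.6]
gripper_width: 60.1
```

Run:
```python
from h import *
st=manip.get_state();print(st["clock"],st["tool_pos"],st["tcp_rot"],st["qvel"],st["wrist_force"])
im=manip.snapshot("wrist");cv2.imwrite("pics/w2.png",im)
for t,z in [("hook_grip",19),("hook_tip",19),("mat",0)]:
    for r in manip.landmark_of("wrist",t)[:2]: print(t,r,atz("wrist",*r["at"],z,st))
```

```text
4.25 [ 425.79999488 -278.83684188  179.88560714] [7.20321702e-01 6.93640056e-01 8.58629011e-05 3.32528761e-04] [-0.00022043 -0.00326424 -0.00046374 -0.00275252  0.00086575 -0.00603531] [-0.55674703  0.40627363  0.62820441]
hook_grip {'at': [192.5, 283.2], 'p': 0.71} [ 434.61697319 -279.50169543   19.        ]
hook_tip {'at': [307.5, 283.7], 'p': 0.91} [ 587.16621027 -284.5161361    19.        ]
mat {'at': [207.5, 280.9], 'p': 0.88} [ 458.46510084 -283.16770332    0.        ]
mat {'at': [170.2, 456.8], 'p': 0.49} [420.50191966 -77.37818656   0.        ]
```

View pics/w2.png

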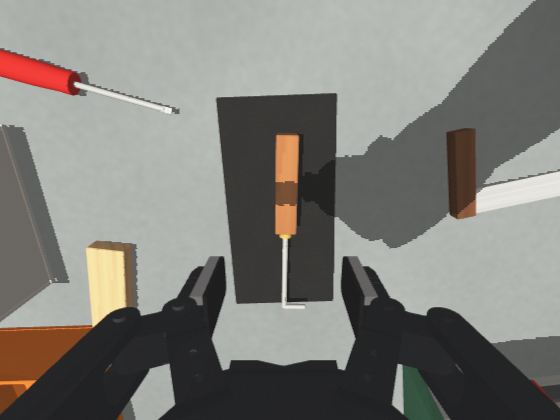

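Run:
```python
from h import *
print(row([434.5,-279.6,50],-.035,0),row([434.5,-279.6,7],-.035,0))
```

```text
[0.042, 0.893, 12.983, 0.001, 0.001, -0.004] [0.045, 0.891, 17.283, 0.001, 0.001, -0.004]
```

Emit:
jog_arm(
  plan=[0.04,0.89,13,0,0,0,6,0.04,0.89,13,0,0,0,6,0.04,0.89,13,0,0,0,6,0.04,0.89,15.5,0,0,0,6,0.04,0.89,17.2,0,0,0,6,0.04,0.89,17.3,0,0,0,6,0.04,0.89,17.3,0,0,0,6,0.04,0.89,17.3,0,0,0,1.8,0.04,0.89,17.3,0,0,0,1.8,0.04,0.89,17.3,0,0,0,1.8,0.04,0.89,17.3,0,0,0,1.8,0.04,0.89,17.3,0,0,0,1.8,0.04,0.89,17.3,0,0,0,1.8,0.04,0.89,17.3,0,0,0,1.8],
  squeeze=90,
)

```text
clock: 5.85
tool_pos: [435.2, -280.1, 8.5]
tcp_rot: [0.721, 0.693, 0.0, 0.001]
wrist_force: [-1.5, 3.1, 9.0]
gripper_width: 20.0
```

Run:
```python
from h import *
st=manip.get_state();print(st)
im=manip.snapshot("wrist");cv2.imwrite("pics/w3.png",im)
im=manip.snapshot("side");cv2.imwrite("pics/s3.png",cv2.resize(im[90:230,240:440],None,fx=4,fy=4))
```

```text
{'clock': 5.85, 'joint_positions': array([-8.25191493e-01, -8.68819420e-02, -4.60616375e-01,  1.19452665e+00,
        3.74518857e-04, -7.86777552e-01]), 'qvel': array([-0.00062592, -0.00087625, -0.00049063, -0.00230632,  0.00013683,
        0.00058407]), 'tau': array([ -0.85708503, -40.4248631 ,  45.73091626,  -1.54021114,
        -0.2938947 ,  -0.08783465]), 'tool_pos': array([ 435.19198211, -280.0693977 ,    8.51149277]), 'tcp_rot': array([7.20556145e-01, 6.93395414e-01, 1.61125743e-04, 1.27120698e-03]), 'wrist_force': array([-1.50817875,  3.06621929,  9.03108479]), 'torque': array([ 0.68659684,  0.3650627 , -0.0752471 ]), 'gripper_width': 20.00298653039355}
```

View pics/w3.png

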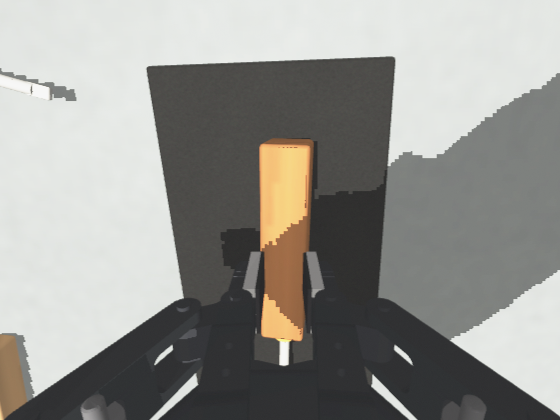

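View pics/s3.png

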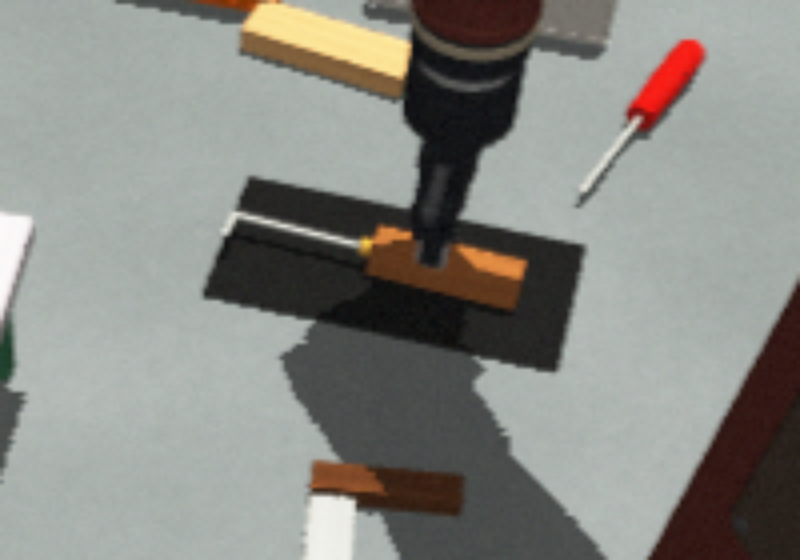

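```bash
cat >> h.py <<'E'
M0=np.array([660.,46.]);MY=.10
def m2w(x,y):
    c,s=np.cos(MY),np.sin(MY);return M0+[c*x-s*y,s*x+c*y]
def w2m(p):
    d=np.array(p[:2])-M0;c,s=np.cos(MY),np.sin(MY);return np.array([c*d[0]+s*d[1],-s*d[0]+c*d[1]])
E
python3 - <<'E'
from h import *
print(row([435,-280,120],-.035,0)); g=m2w(-210,-60);print(g,row([*g,90],MY,0))
E
```

```text
[-0.01, 0.006, -11.152, 0.002, 0.002, -0.003]
[457.03913029 -34.66526741] [24.594, 1.26, -8.187, 0.002, 0.002, -0.138]
```

Emit:
jog_arm(
  plan=[0,0,-2,0,0,0,1.8,0,0,-5,0,0,0,1.8,0,0,-8,0,0,0,1.8,0,0,-11,0,0,0,1.8,3,0,-11,0,0,-0.02,1.8,7,0.3,-11,0,0,-0.04,1.8,11,0.5,-10,0,0,-0.06,1.8,15,0.8,-9,0,0,-0.08,1.8,19,1,-8.2,0,0,-0.11,1.8,22.5,1.2,-8.2,0,0,-0.138,1.8,24.6,1.26,-8.2,0,0,-0.138,1.8,24.6,1.26,-8.2,0,0,-0.138,1.8,24.6,1.26,-8.2,0,0,-0.138,1.8],
)

```text
clock: 7.25
tool_pos: [457.2, -34.6, 90.5]
tcp_rot: [0.671, 0.742, 0.0, 0.002]
wrist_force: [-0.0, -0.7, -1.0]
gripper_width: 19.9
```

Run:
```python
from h import *
st=manip.get_state();print(st["clock"],st["tool_pos"],st["tcp_rot"],st["wrist_force"],st["gripper_width"])
im=manip.snapshot("top");cv2.imwrite("pics/t4.png",cv2.resize(im[140:290,200:380],None,fx=4,fy=4,interpolation=cv2.INTER_CUBIC))
im2=manip.snapshot("side");cv2.imwrite("pics/s4.png",cv2.resize(im2[120:270,160:380],None,fx=3.5,fy=3.5,interpolation=cv2.INTER_CUBIC))
z=st["tool_pos"][2]+10.5
for c in["top","side"]:
  for r in manip.landmark_of(c,"hook_tip")[:1]: w=atz(c,*r["at"],z);print(c,r,w,w2m(w))
print(w2m(st["tool_pos"]))
```

```text
7.25 [457.23385267 -34.62123258  90.4550167 ] [6.70644243e-01 7.41777364e-01 3.00854020e-05 1.62501257e-03] [-0.01936618 -0.69616771 -1.04285803] 19.879037209732893
top {'at': [182.2, 300.9], 'p': 0.58} [607.0781693  -17.36304709 100.9550167 ] [-58.98319146 -57.7631286 ]
side {'at': [187.1, 260.5], 'p': 0.9} [613.58931005 -25.96891699 100.9550167 ] [-53.36373269 -66.97603443]
[-209.80185428  -59.97562496]
```

View pics/t4.png

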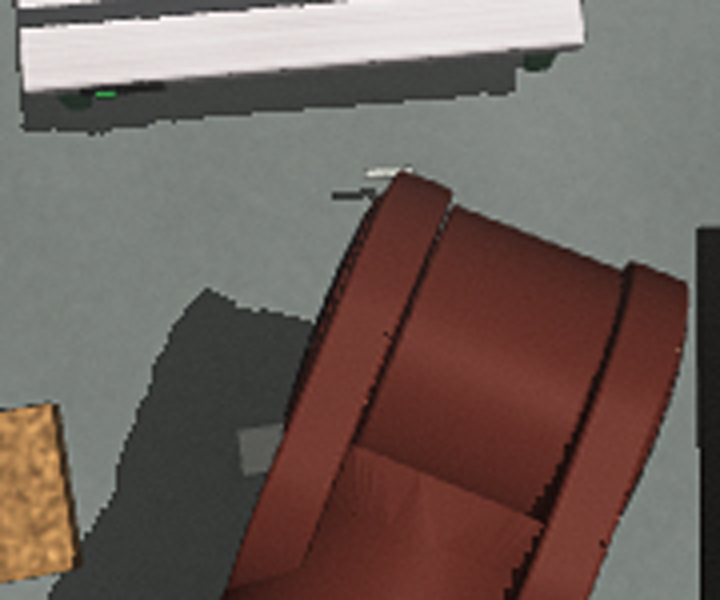

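View pics/s4.png

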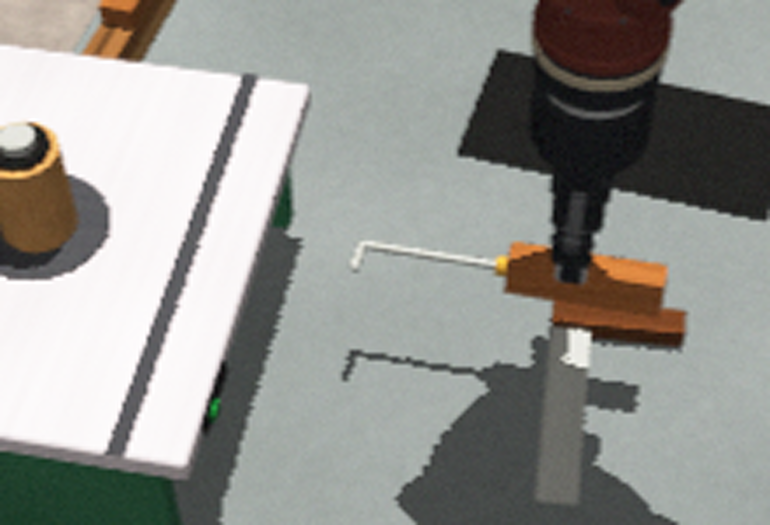

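Run:
```python
from h import *
st=manip.get_state();t=st["tool_pos"];
for z in (96,101,106):
  b=np.r_[m2w(w2m(t)[0]+150,w2m(t)[1]),z];k=np.r_[m2w(w2m(t)[0]+48,w2m(t)[1]),101];e=np.r_[m2w(w2m(t)[0]+150,w2m(t)[1]+28),z]
  print(z,proj("side",b),proj("side",k),proj("top",e),proj("side",e))
print("seen bend",263.4,190,"base",302,195.7,"tipend top",291.5,183.2,"side",160+355/3.5,120+269/3.5)
# lower & in, z axis 47
for x,z in [(-60,47),(20,47),(40,47)]:
    print(row([*m2w(x-150,-60),z-10.5],MY))
```

```text
96 [262.63413852 190.59005492] [302.98250448 195.32493937] [290.9361867  183.75621127] [260.22704933 199.08574685]
101 [262.58114828 189.28872891] [302.98250448 195.32493937] [290.93822891 183.39648211] [260.16493195 197.79468622]
106 [262.5277947  187.97847979] [302.98250448 195.32493937] [290.94029154 183.03315874] [260.10238233 196.49464187]
seen bend 263.4 190 base 302 195.7 tipend top 291.5 183.2 side 261.42857142857144 196.85714285714286
[0.101, -0.009, 5.375, 0.002, 0.002, -0.002]
[0.116, 7.991, 5.39, 0.002, 0.002, -0.002]
[0.12, 9.991, 5.394, 0.002, 0.002, -0.002]
```

Emit:
jog_arm(
  plan=[0.1,0,2.7,0,0,0,1.8,0.1,0,5.35,0,0,0,1.8,0.1,2,5.35,0,0,0,1.8,0.1,5,5.35,0,0,0,1.8,0.1,7.5,5.35,0,0,0,1.8,0.1,9.3,5.35,0,0,0,1.8,0.1,10.3,5.35,0,0,0,1.8,0.1,10.5,5.35,0,0,0,1.8,0.1,10.5,5.35,0,0,0,1.8],
)

```text
clock: 8.35
tool_pos: [561.4, -24.9, 36.7]
tcp_rot: [0.672, 0.741, -0.0, 0.001]
wrist_force: [-0.8, 0.1, -1.9]
gripper_width: 19.9
```

```bash
cat > s.py <<'E'
from h import *
st=manip.get_state();f=st["wrist_force"];c,s=np.cos(MY),np.sin(MY)
t=w2m(st["tool_pos"]);print("clk",st["clock"],"tip m",np.round([t[0]+150,t[1],st["tool_pos"][2]+10.5],1),"F m",np.round([c*f[0]+s*f[1],-s*f[0]+c*f[1],f[2]],2),"T",np.round(st["torque"],2),"yaw",round(2*np.arctan2(st["tcp_rot"][1],st["tcp_rot"][0])-np.pi/2,3))
E
python3 s.py
```

```text
clk 8.35 tip m [ 44.8 -60.7  47.2] F m [-0.76  0.22 -1.86] T [-0.03  0.02 -0.02] yaw 0.097
```

Emit:
jog_arm(
  plan=[0,0.2,0,0,0,0,1.8,0,0.4,0,0,0,0,1.8,0,0.5,0,0,0,0,1.8,0,0.5,0,0,0,0,1.8],
)

```text
clock: 8.75
tool_pos: [566.4, -24.4, 36.8]
tcp_rot: [0.672, 0.741, -0.0, 0.001]
wrist_force: [0.6, 0.3, -1.7]
gripper_width: 19.6
```

```bash
python3 s.py
```

```text
clk 8.75 tip m [ 49.8 -60.7  47.3] F m [ 0.58  0.2  -1.68] T [0.02 0.05 0.04] yaw 0.097
```

Emit:
jog_arm(
  plan=[0,0.1,0,0,0,0,1.8,0,0.2,0,0,0,0,1.8,0,0.2,0,0,0,0,1.8],
)

```text
clock: 9.05
tool_pos: [568.4, -24.2, 36.8]
tcp_rot: [0.672, 0.741, -0.0, 0.001]
wrist_force: [0.1, -0.1, -1.5]
gripper_width: 19.7
```

```bash
python3 s.py
```

```text
clk 9.05 tip m [ 51.9 -60.7  47.3] F m [ 0.06 -0.1  -1.53] T [-0.01  0.02  0.01] yaw 0.097
```

Emit:
jog_arm(
  plan=[0,0.1,0,0,0,0,1.8,0,0.2,0,0,0,0,1.8,0,0.2,0,0,0,0,1.8],
)

```text
clock: 9.35
tool_pos: [570.6, -24.0, 36.8]
tcp_rot: [0.672, 0.741, -0.0, 0.001]
wrist_force: [0.5, 1.2, -1.4]
gripper_width: 19.6
```

```bash
python3 s.py
```

```text
clk 9.35 tip m [ 54.  -60.8  47.3] F m [ 0.6   1.12 -1.42] T [-0.01 -0.    0.03] yaw 0.097
```

Emit:
jog_arm(
  plan=[0,0.1,0,0,0,0,1.8,0,0.2,0,0,0,0,1.8,0,0.2,0,0,0,0,1.8],
)

```text
clock: 9.65
tool_pos: [572.7, -23.9, 36.8]
tcp_rot: [0.672, 0.741, -0.0, 0.001]
wrist_force: [-0.8, 0.8, -2.0]
gripper_width: 19.8
```

Emit:
jog_arm(
  plan=[0,0.1,0,0,0,0,1.8,0,0.15,0,0,0,0,1.8,0,0.15,0,0,0,0,1.8],
)

```text
clock: 9.95
tool_pos: [574.3, -23.7, 36.8]
tcp_rot: [0.672, 0.741, -0.0, 0.001]
wrist_force: [0.2, 0.6, -2.0]
gripper_width: 19.9
```

Emit:
jog_arm(
  plan=[0,0.1,0,0,0,0,1.8,0,0.15,0,0,0,0,1.8,0,0.15,0,0,0,0,1.8],
)

```text
clock: 10.25
tool_pos: [575.8, -23.5, 36.9]
tcp_rot: [0.672, 0.741, -0.0, 0.001]
wrist_force: [0.3, -0.7, -1.4]
gripper_width: 19.4
```

Emit:
jog_arm(
  plan=[0,0.1,0,0,0,0,1.8,0,0.15,0,0,0,0,1.8,0,0.15,0,0,0,0,1.8],
)

```text
clock: 10.55
tool_pos: [577.4, -23.4, 36.9]
tcp_rot: [0.672, 0.741, -0.0, 0.001]
wrist_force: [0.5, -0.1, -2.4]
gripper_width: 20.0
```

Emit:
jog_arm(
  plan=[0,0.1,0,0,0,0,1.8,0,0.15,0,0,0,0,1.8,0,0.15,0,0,0,0,1.8],
)

```text
clock: 10.85
tool_pos: [578.9, -23.3, 36.9]
tcp_rot: [0.672, 0.741, -0.0, 0.001]
wrist_force: [0.6, 0.6, -0.6]
gripper_width: 19.6
```

Emit:
jog_arm(
  plan=[0,0.1,0,0,0,0,1.8,0,0.15,0,0,0,0,1.8,0,0.15,0,0,0,0,1.8],
)

```text
clock: 11.15
tool_pos: [580.5, -23.1, 36.9]
tcp_rot: [0.672, 0.741, -0.0, 0.001]
wrist_force: [-0.0, -0.1, -0.8]
gripper_width: 20.0
```

Emit:
jog_arm(
  plan=[0,0.1,0,0,0,0,1.8,0,0.1,0,0,0,0,1.8],
)

```text
clock: 11.35
tool_pos: [581.6, -23.0, 36.9]
tcp_rot: [0.672, 0.741, 0.0, 0.001]
wrist_force: [0.2, -0.2, -1.6]
gripper_width: 20.1
```

Emit:
jog_arm(
  plan=[0,0.1,0,0,0,0,1.8,0,0.1,0,0,0,0,1.8],
)

```text
clock: 11.55
tool_pos: [582.8, -22.9, 36.9]
tcp_rot: [0.672, 0.741, 0.0, 0.001]
wrist_force: [-0.2, 0.2, -1.4]
gripper_width: 19.8
```

Emit:
jog_arm(
  plan=[0,0.1,0,0,0,0,1.8,0,0.1,0,0,0,0,1.8],
)

```text
clock: 11.75
tool_pos: [583.9, -22.8, 36.9]
tcp_rot: [0.672, 0.741, 0.0, 0.001]
wrist_force: [-1.1, 0.2, -2.1]
gripper_width: 19.5
```

```bash
python3 s.py
```

```text
clk 11.75 tip m [ 67.4 -60.9  47.4] F m [-1.1   0.27 -2.12] T [ 0.01  0.02 -0.03] yaw 0.098
```

Emit:
jog_arm(
  plan=[0,0.06,0,0,0,0,1.8,0,0.06,0,0,0,0,1.8],
)

```text
clock: 11.95
tool_pos: [584.6, -22.8, 36.9]
tcp_rot: [0.672, 0.741, 0.0, 0.002]
wrist_force: [-0.1, -0.3, -2.0]
gripper_width: 19.5
```

Emit:
jog_arm(
  plan=[0,0.1,0,0,0,0,1.8,0,0.1,0,0,0,0,1.8],
)

```text
clock: 12.15
tool_pos: [585.6, -22.7, 36.9]
tcp_rot: [0.672, 0.741, 0.0, 0.002]
wrist_force: [0.4, 0.1, -1.6]
gripper_width: 19.5
```

Emit:
jog_arm(
  plan=[0,0.1,0,0,0,0,1.8,0,0.1,0,0,0,0,1.8],
)

```text
clock: 12.35
tool_pos: [586.7, -22.6, 37.0]
tcp_rot: [0.672, 0.741, 0.0, 0.002]
wrist_force: [-0.6, 0.0, -1.9]
gripper_width: 19.7
```

```bash
python3 s.py
```

```text
clk 12.35 tip m [ 70.3 -60.9  47.5] F m [-0.63  0.08 -1.92] T [ 0.    0.01 -0.01] yaw 0.098
```

Emit:
jog_arm(
  plan=[0,0.1,0,0,0,0,1.8,0,0.1,0,0,0,0,1.8],
)

```text
clock: 12.55
tool_pos: [587.5, -22.5, 36.8]
tcp_rot: [0.672, 0.741, -0.0, 0.001]
wrist_force: [-0.9, 0.5, -1.7]
gripper_width: 20.0
```

Emit:
jog_arm(
  plan=[0,0.1,0,0,0,0,1.8,0,0.1,0,0,0,0,1.8],
)

```text
clock: 12.75
tool_pos: [587.8, -22.4, 36.4]
tcp_rot: [0.672, 0.741, -0.001, 0.001]
wrist_force: [-4.4, -0.7, -1.5]
gripper_width: 19.7
```

```bash
python3 s.py
python3 - <<'E'
from h import *
im=manip.snapshot("wrist");cv2.imwrite("pics/w5.png",im)
im=manip.snapshot("side");cv2.imwrite("pics/s5.png",cv2.resize(im[120:270,160:380],None,fx=3.5,fy=3.5,interpolation=cv2.INTER_CUBIC))
E
```

```text
clk 12.75 tip m [ 71.3 -60.9  46.9] F m [-4.45 -0.26 -1.5 ] T [-0.23  1.09  0.  ] yaw 0.097
```

View pics/s5.png

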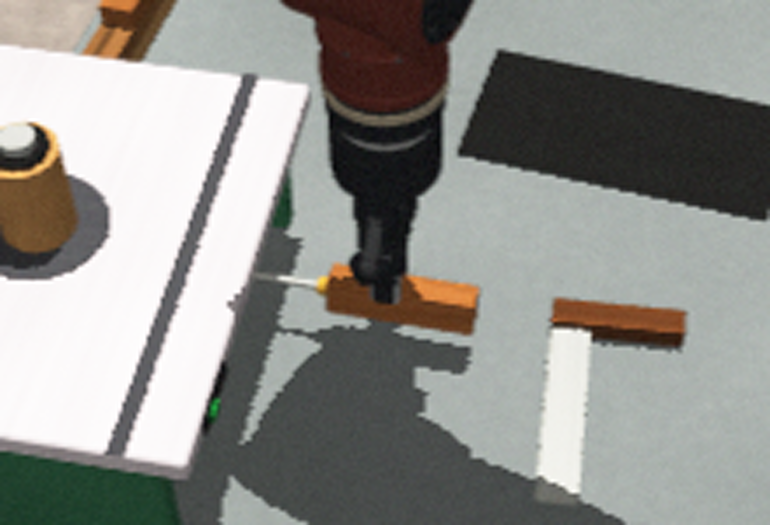

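View pics/w5.png

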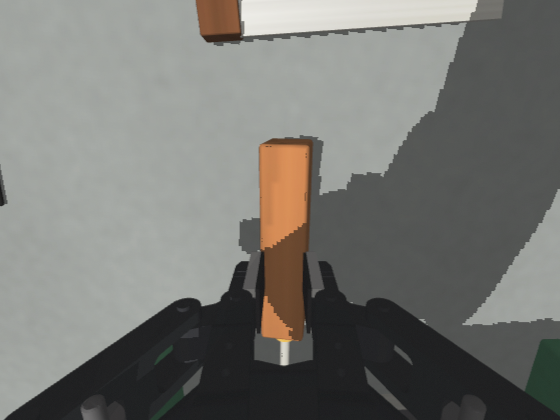

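```bash
cat >> fit.py <<'E'
print("----")
P0=s.x.copy()
def atx(px,xm,p):
    o,d=ray("wrist",px[1],px[0],st);n=np.array([np.cos(p[2]),np.sin(p[2]),0])
    q=o+d*((np.array([p[0],p[1],0])+n*xm-o)@n)/(d@n);v=q-[p[0],p[1],0]
    return np.round([v@n,v@[-n[1],n[0],0],q[2]],1)
for p in ([660,46,.1],[663,46.4,.104]):
  for d in (0,3,6,12):
    print(p[0],d,"rail top/bot",atx(z2p(219,208),74-d,p),atx(z2p(579,250),74-d,p),"face top",atx(z2p(400,191),80-d,p)," bot",atx(z2p(400,276),80-d,p),"eye",atx(z2p(430,222),44-d,p), "eyetop",atx(z2p(430,124),44-d,p)[2])
E
python3 fit.py
```

```text
[ 6.63179e+02  4.63060e+01  1.05000e-01  2.23620e+01  1.32585e+02
 -1.08230e+01]
[ 0.4 -0.4 -1.  -0.5 -3.   3.9  2.8  4.  -1.7 -1.1  0.3 -2.1  0.3  0.2
  0.3 -0.3 -0. ]
----
660 0 rail top/bot [74.  80.  43.4] [ 74.  -84.2  19.2] face top [80.  -0.9 47.9]  bot [80.  -1.1  1.5] eye [ 44.  -12.2  52.6] eyetop 95.1
660 3 rail top/bot [71.  79.2 45. ] [ 71.  -83.3  21.1] face top [77.  -0.8 49.4]  bot [77.  -1.   3.6] eye [ 41.  -11.9  54.3] eyetop 96.4
660 6 rail top/bot [68.  78.5 46.7] [ 68.  -82.4  23. ] face top [74.  -0.7 51. ]  bot [74.  -0.9  5.6] eye [ 38.  -11.7  56.1] eyetop 97.7
660 12 rail top/bot [62. 77. 50.] [ 62.  -80.5  26.9] face top [68.  -0.5 54.2]  bot [68.  -0.7  9.7] eye [ 32.  -11.3  59.6] eyetop 100.2
663 0 rail top/bot [74.  80.2 41.9] [ 74.  -85.7  17.1] face top [80.  -1.4 46.3]  bot [80.  -1.6 -0.6] eye [ 44.  -12.7  50.8] eyetop 93.8
663 3 rail top/bot [71.  79.5 43.5] [ 71.  -84.7  19. ] face top [77.  -1.3 47.8]  bot [77.  -1.5  1.5] eye [ 41.  -12.4  52.5] eyetop 95.1
663 6 rail top/bot [68.  78.8 45.2] [ 68.  -83.8  20.9] face top [74.  -1.2 49.4]  bot [74.  -1.4  3.5] eye [ 38.  -12.2  54.3] eyetop 96.4
663 12 rail top/bot [62.  77.3 48.5] [ 62.  -81.9  24.7] face top [68.  -1.  52.6]  bot [68.  -1.2  7.6] eye [ 32.  -11.7  57.8] eyetop 98.9
```

Emit:
jog_arm(
  plan=[0,-0.5,0,0,0,0,1.8,0,-0.9,0,0,0,0,1.8,0,-0.9,0.5,0,0,0,1.8,0,-0.9,1,0,0,0,1.8,0,-0.9,1,0,0,0,1.8],
)

```text
clock: 13.35
tool_pos: [578.4, -23.1, 25.4]
tcp_rot: [0.672, 0.741, -0.001, 0.0]
wrist_force: [-0.7, 0.8, -2.2]
gripper_width: 19.6
```

```bash
python3 s.py
```

```text
clk 13.35 tip m [ 61.9 -60.6  35.9] F m [-0.61  0.9  -2.17] T [0.02 0.01 0.08] yaw 0.097
```

Emit:
jog_arm(
  plan=[0,0.1,0,0,0,0,1.8,0,0.1,0,0,0,0,1.8],
)

```text
clock: 13.55
tool_pos: [579.5, -23.0, 25.3]
tcp_rot: [0.672, 0.741, -0.001, 0.0]
wrist_force: [0.1, -0.3, -1.8]
gripper_width: 20.0
```

Emit:
jog_arm(
  plan=[0,0.1,0,0,0,0,1.8,0,0.1,0,0,0,0,1.8],
)

```text
clock: 13.75
tool_pos: [580.8, -23.0, 25.5]
tcp_rot: [0.672, 0.741, -0.001, 0.0]
wrist_force: [-1.2, -0.0, -2.3]
gripper_width: 20.2
```

Emit:
jog_arm(
  plan=[0,0.1,0,0,0,0,1.8,0,0.1,0,0,0,0,1.8],
)

```text
clock: 13.95
tool_pos: [581.7, -22.9, 25.4]
tcp_rot: [0.672, 0.741, -0.001, 0.0]
wrist_force: [-1.0, -1.2, -2.3]
gripper_width: 19.8
```

```bash
python3 s.py
```

```text
clk 13.95 tip m [ 65.2 -60.7  35.9] F m [-1.1  -1.05 -2.34] T [-0.04  0.2   0.01] yaw 0.097
```

Emit:
jog_arm(
  plan=[0,0.06,0,0,0,0,1.8,0,0.06,0,0,0,0,1.8],
)

```text
clock: 14.15
tool_pos: [581.8, -22.9, 25.2]
tcp_rot: [0.672, 0.741, -0.001, -0.0]
wrist_force: [-3.1, -0.5, -1.9]
gripper_width: 20.1
```

```bash
python3 s.py
```

```text
clk 14.15 tip m [ 65.3 -60.7  35.7] F m [-3.18 -0.19 -1.92] T [-0.1   0.77 -0.03] yaw 0.097
```

Emit:
jog_arm(
  plan=[0,0.06,0,0,0,0,1.8,0,0.06,0,0,0,0,1.8],
)

```text
clock: 14.35
tool_pos: [581.8, -22.8, 24.9]
tcp_rot: [0.672, 0.741, -0.002, -0.001]
wrist_force: [-5.8, -1.2, -1.4]
gripper_width: 19.9
```

```bash
python3 s.py
```

```text
clk 14.35 tip m [ 65.3 -60.6  35.4] F m [-5.88 -0.63 -1.41] T [-0.23  1.01  0.  ] yaw 0.097
```

Emit:
jog_arm(
  plan=[0,-0.7,0,0,0,0,1.8,0,-1.43,0,0,0,0,1.8,0,-1.43,-1.5,0,0,0,1.8,0,-1.43,-3.05,0,0,0,1.8,0.7,-1.43,-3.05,0,0,0,1.8,1.3,-1.43,-3.05,0,0,0,1.8,1.3,-1.43,-3.05,0,0,0,1.8],
)

```text
clock: 15.05
tool_pos: [566.2, -10.1, 55.2]
tcp_rot: [0.671, 0.741, -0.002, -0.001]
wrist_force: [0.6, -0.7, -2.8]
gripper_width: 19.8
```

```bash
python3 s.py
```

```text
clk 15.05 tip m [ 51.1 -46.4  65.7] F m [ 0.48 -0.73 -2.84] T [-0.02  0.01 -0.01] yaw 0.098
```

Emit:
jog_arm(
  plan=[0.1,0,0,0,0,0,1.8,0.2,0,0,0,0,0,1.8,0.2,0,0,0,0,0,1.8],
)

```text
clock: 15.35
tool_pos: [565.8, -8.0, 54.8]
tcp_rot: [0.671, 0.741, -0.002, -0.001]
wrist_force: [0.6, 0.3, -0.9]
gripper_width: 19.7
```

Emit:
jog_arm(
  plan=[0.1,0,0,0,0,0,1.8,0.2,0,0,0,0,0,1.8,0.2,0,0,0,0,0,1.8],
)

```text
clock: 15.65
tool_pos: [565.5, -5.9, 54.7]
tcp_rot: [0.671, 0.741, -0.002, -0.001]
wrist_force: [0.0, 0.4, -3.0]
gripper_width: 20.0
```

```bash
python3 s.py
```

```text
clk 15.65 tip m [ 50.8 -42.2  65.2] F m [ 0.09  0.43 -3.04] T [-0.04  0.03  0.05] yaw 0.099
```

Emit:
jog_arm(
  plan=[0.1,0,-0.03,0,0,0,1.8,0.2,0,-0.03,0,0,0,1.8,0.2,0.02,-0.03,0,0,0,1.8],
)

```text
clock: 15.95
tool_pos: [565.6, -3.8, 55.1]
tcp_rot: [0.671, 0.741, -0.002, -0.001]
wrist_force: [-0.1, -0.2, -1.6]
gripper_width: 19.8
```

Emit:
jog_arm(
  plan=[0.1,0,-0.03,0,0,0,1.8,0.2,0,-0.03,0,0,0,1.8,0.2,0.02,-0.03,0,0,0,1.8],
)

```text
clock: 16.25
tool_pos: [565.5, -1.6, 55.4]
tcp_rot: [0.671, 0.741, -0.002, -0.001]
wrist_force: [0.4, -0.2, -1.9]
gripper_width: 19.9
```

Emit:
jog_arm(
  plan=[0.1,0,-0.03,0,0,0,1.8,0.2,0,-0.03,0,0,0,1.8,0.2,0.02,-0.03,0,0,0,1.8],
)

```text
clock: 16.55
tool_pos: [565.5, 0.5, 55.7]
tcp_rot: [0.671, 0.741, -0.002, -0.001]
wrist_force: [-0.1, -1.0, -1.9]
gripper_width: 20.1
```

Emit:
jog_arm(
  plan=[0.1,0,-0.03,0,0,0,1.8,0.2,0,-0.03,0,0,0,1.8,0.2,0.02,-0.03,0,0,0,1.8],
)

```text
clock: 16.85
tool_pos: [565.5, 2.7, 56.0]
tcp_rot: [0.671, 0.741, -0.002, -0.001]
wrist_force: [0.0, 0.3, -2.2]
gripper_width: 19.9
```

```bash
python3 s.py
```

```text
clk 16.85 tip m [ 51.7 -33.7  66.5] F m [ 0.06  0.34 -2.18] T [-0.01 -0.01 -0.01] yaw 0.099
```

Emit:
jog_arm(
  plan=[0.15,0,0,0,0,0,1.8,0.3,0,0,0,0,0,1.8,0.3,0,0,0,0,0,1.8],
)

```text
clock: 17.15
tool_pos: [565.2, 5.9, 56.0]
tcp_rot: [0.671, 0.741, -0.002, -0.001]
wrist_force: [-0.5, 0.3, -2.2]
gripper_width: 19.8
```

Emit:
jog_arm(
  plan=[0.15,0,0,0,0,0,1.8,0.3,0,0,0,0,0,1.8,0.3,0,0,0,0,0,1.8],
)

```text
clock: 17.45
tool_pos: [564.8, 9.1, 56.0]
tcp_rot: [0.671, 0.741, -0.002, -0.001]
wrist_force: [0.1, -0.5, -1.9]
gripper_width: 19.8
```

Emit:
jog_arm(
  plan=[0.1,0,0,0,0,0,1.8,0.2,0,0,0,0,0,1.8,0.2,0,0,0,0,0,1.8],
)

```text
clock: 17.75
tool_pos: [564.6, 11.2, 55.9]
tcp_rot: [0.671, 0.741, -0.002, -0.001]
wrist_force: [-0.0, -0.1, -1.4]
gripper_width: 20.0
```

```bash
python3 s.py
```

```text
clk 17.75 tip m [ 51.6 -25.1  66.4] F m [-0.04 -0.11 -1.43] T [0.   0.   0.04] yaw 0.1
```

Emit:
jog_arm(
  plan=[0.1,0,0,0,0,0,1.8,0.2,0,0,0,0,0,1.8,0.2,0,0,0,0,0,1.8],
)

```text
clock: 18.05
tool_pos: [564.4, 13.3, 56.0]
tcp_rot: [0.671, 0.741, -0.002, -0.001]
wrist_force: [0.5, -0.1, -1.1]
gripper_width: 20.0
```

Emit:
jog_arm(
  plan=[0.1,0,0,0,0,0,1.8,0.15,0,0,0,0,0,1.8,0.15,0,0,0,0,0,1.8],
)

```text
clock: 18.35
tool_pos: [564.3, 14.9, 56.0]
tcp_rot: [0.671, 0.741, -0.002, -0.001]
wrist_force: [-1.5, -0.1, -1.9]
gripper_width: 20.0
```

Emit:
jog_arm(
  plan=[0.1,0,0,0,0,0,1.8,0.15,0,0,0,0,0,1.8,0.15,0,0,0,0,0,1.8],
)

```text
clock: 18.65
tool_pos: [564.1, 16.5, 56.0]
tcp_rot: [0.671, 0.741, -0.002, -0.001]
wrist_force: [0.3, 0.6, -1.8]
gripper_width: 19.6
```

```bash
python3 s.py
```

```text
clk 18.65 tip m [ 51.6 -19.8  66.5] F m [ 0.36  0.52 -1.78] T [ 0.05 -0.    0.01] yaw 0.1
```

Emit:
jog_arm(
  plan=[0.1,0,0,0,0,0,1.8,0.1,0,0,0,0,0,1.8],
)

```text
clock: 18.85
tool_pos: [564.0, 17.6, 56.0]
tcp_rot: [0.671, 0.741, -0.002, -0.001]
wrist_force: [1.0, 0.9, -1.3]
gripper_width: 20.1
```

Emit:
jog_arm(
  plan=[0.1,0,0,0,0,0,1.8,0.1,0,0,0,0,0,1.8],
)

```text
clock: 19.05
tool_pos: [563.8, 18.6, 56.0]
tcp_rot: [0.671, 0.741, -0.002, -0.001]
wrist_force: [-0.6, -1.3, -0.5]
gripper_width: 20.2
```

Emit:
jog_arm(
  plan=[0.1,0,0,0,0,0,1.8,0.1,0,0,0,0,0,1.8],
)

```text
clock: 19.25
tool_pos: [563.8, 19.5, 56.0]
tcp_rot: [0.671, 0.741, -0.002, -0.001]
wrist_force: [0.3, -1.0, -1.7]
gripper_width: 19.7
```

```bash
python3 s.py
```

```text
clk 19.25 tip m [ 51.6 -16.7  66.5] F m [ 0.2  -1.02 -1.69] T [-0.23  0.03 -0.13] yaw 0.1
```

Emit:
jog_arm(
  plan=[-0.2,0,0,0,0,0,1.8,-0.25,-0.3,0,0,0,0,1.8,-0.25,-0.5,0,0,0,0,1.8,-0.25,-0.65,0,0,0,0,1.8,-0.25,-0.75,0,0,0,0,1.8,-0.25,-0.85,0,0,0,0,1.8],
)

```text
clock: 19.85
tool_pos: [556.4, 16.2, 56.4]
tcp_rot: [0.671, 0.741, -0.001, -0.0]
wrist_force: [4.7, 1.1, -2.8]
gripper_width: 19.5
```

```bash
python3 s.py
```

```text
clk 19.85 tip m [ 43.9 -19.3  66.9] F m [ 4.78  0.61 -2.84] T [ 0.14 -1.08  0.01] yaw 0.1
```

Emit:
jog_arm(
  plan=[0,-0.1,0,0,0,0,1.8,0,-0.25,0,0,0,0,1.8,0,-0.4,0,0,0,0,1.8,0,-0.6,0,0,0,0,1.8,0,-0.8,0,0,0,0,1.8,0,-1,0,0,0,0,1.8,0,-1.2,0,0,0,0,1.8,0,-1.4,0,0,0,0,1.8],
)

```text
clock: 20.65
tool_pos: [543.2, 14.8, 56.8]
tcp_rot: [0.671, 0.741, -0.001, 0.0]
wrist_force: [4.8, 0.9, -2.6]
gripper_width: 19.8
```

```bash
python3 s.py
```

```text
clk 20.65 tip m [ 30.6 -19.4  67.3] F m [ 4.9   0.41 -2.59] T [ 0.14 -1.02 -0.03] yaw 0.1
```

Emit:
jog_arm(
  plan=[0,-0.2,0,0,0,0,1.8,0,-0.5,0,0,0,0,1.8,0,-0.8,0,0,0,0,1.8,0,-1.1,0,0,0,0,1.8,0,-1.4,0,0,0,0,1.8,0,-1.7,0,0,0,0,1.8,0,-2,0,0,0,0,1.8,0,-2.3,0,0,0,0,1.8,0,-2.6,0,0,0,0,1.8,0,-2.9,0,0,0,0,1.8,0,-3.2,0,0,0,0,1.8,0,-3.5,0,0,0,0,1.8,0,-3.8,0,0,0,0,1.8,0,-4.1,0,0,0,0,1.8,0,-4.4,0,0,0,0,1.8,0,-4.7,0,0,0,0,1.8,0,-5,0,0,0,0,1.8,0,-5.2,0,0,0,0,1.8],
)

```text
clock: 22.45
tool_pos: [491.8, 9.5, 57.1]
tcp_rot: [0.671, 0.741, -0.0, 0.001]
wrist_force: [5.2, 0.2, -3.4]
gripper_width: 20.0
```

```bash
python3 s.py
```

```text
clk 22.45 tip m [-21.  -19.5  67.6] F m [ 5.15 -0.34 -3.42] T [ 0.06 -0.97 -0.06] yaw 0.1
```

Emit:
jog_arm(
  plan=[0,-0.2,0,0,0,0,1.8,0,-0.5,0,0,0,0,1.8,0,-0.8,0,0,0,0,1.8,0,-1.1,0,0,0,0,1.8,0,-1.4,0,0,0,0,1.8,0,-1.7,0,0,0,0,1.8,0,-1.95,0,0,0,0,1.8,0,-2.15,0,0,0,0,1.8,0,-2.3,0,0,0,0,1.8],
)

```text
clock: 23.35
tool_pos: [469.1, 7.2, 57.3]
tcp_rot: [0.671, 0.741, 0.0, 0.001]
wrist_force: [5.7, 0.1, -2.9]
gripper_width: 19.5
```

Emit:
jog_arm(
  plan=[0,-0.1,0,0,0,0,1.8,0,-0.15,0,0,0,0,1.8,0,-0.2,0,0,0,0,1.8],
)

```text
clock: 23.65
tool_pos: [467.2, 7.0, 57.3]
tcp_rot: [0.671, 0.741, 0.0, 0.001]
wrist_force: [4.6, 0.4, -2.5]
gripper_width: 19.7
```

```bash
python3 s.py
```

```text
clk 23.65 tip m [-45.8 -19.6  67.8] F m [ 4.63 -0.07 -2.47] T [ 0.05 -0.97 -0.06] yaw 0.1
```

Now 1 mm steps until the stop is felt.

Emit:
jog_arm(
  plan=[0,-0.1,0,0,0,0,1.8,0,-0.1,0,0,0,0,1.8],
)

```text
clock: 23.85
tool_pos: [466.2, 6.9, 57.3]
tcp_rot: [0.671, 0.741, 0.0, 0.001]
wrist_force: [5.2, 0.4, -3.1]
gripper_width: 19.7
```

Emit:
jog_arm(
  plan=[0,-0.1,0,0,0,0,1.8,0,-0.1,0,0,0,0,1.8],
)

```text
clock: 24.05
tool_pos: [465.2, 6.8, 57.3]
tcp_rot: [0.671, 0.741, 0.0, 0.001]
wrist_force: [4.4, -0.1, -2.4]
gripper_width: 19.9
```

Emit:
jog_arm(
  plan=[0,-0.1,0,0,0,0,1.8,0,-0.1,0,0,0,0,1.8],
)

```text
clock: 24.25
tool_pos: [464.2, 6.7, 57.3]
tcp_rot: [0.671, 0.741, 0.0, 0.001]
wrist_force: [4.9, 0.6, -2.9]
gripper_width: 19.8
```

Emit:
jog_arm(
  plan=[0,-0.07,0,0,0,0,1.8,0,-0.07,0,0,0,0,1.8],
)

```text
clock: 24.45
tool_pos: [463.5, 6.6, 57.3]
tcp_rot: [0.671, 0.741, 0.0, 0.001]
wrist_force: [4.3, 0.3, -2.6]
gripper_width: 19.7
```

```bash
python3 s.py
```

```text
clk 24.45 tip m [-49.5 -19.6  67.8] F m [ 4.34 -0.1  -2.59] T [ 0.04 -0.83 -0.03] yaw 0.1
```

Emit:
jog_arm(
  plan=[0,-0.08,0,0,0,0,1.8,0,-0.08,0,0,0,0,1.8],
)

```text
clock: 24.65
tool_pos: [463.3, 6.5, 57.5]
tcp_rot: [0.671, 0.741, 0.001, 0.002]
wrist_force: [7.1, 1.1, -3.0]
gripper_width: 19.6
```

Emit:
jog_arm(
  plan=[0,-0.08,0,0,0,0,1.8,0,-0.08,0,0,0,0,1.8],
)

```text
clock: 24.85
tool_pos: [463.4, 6.4, 57.9]
tcp_rot: [0.671, 0.741, 0.001, 0.002]
wrist_force: [7.5, 1.3, -2.8]
gripper_width: 19.5
```

Emit:
jog_arm(
  plan=[0,-0.08,0,0,0,0,1.8,0,-0.08,0,0,0,0,1.8],
)

```text
clock: 25.05
tool_pos: [463.4, 6.3, 58.2]
tcp_rot: [0.671, 0.741, 0.002, 0.003]
wrist_force: [7.6, 0.5, -3.5]
gripper_width: 19.6
```

```bash
python3 s.py
```

```text
clk 25.05 tip m [-49.6 -19.8  68.7] F m [ 7.57 -0.25 -3.53] T [ 0.2  -1.56 -0.08] yaw 0.1
```

Emit:
jog_arm(
  plan=[0,0.3,0,0,0,0,1.8,0,0.6,0,0,0,0,1.8,0,0.6,0.1,0,0,0,1.8,-0.3,0.6,0.1,0,0,0,1.8,-0.8,0.6,0.1,0,0,0,1.8,-0.8,0.6,0.1,0,0,0,1.8],
)

```text
clock: 25.65
tool_pos: [470.1, -1.7, 57.2]
tcp_rot: [0.671, 0.741, 0.002, 0.003]
wrist_force: [0.1, 0.7, -1.9]
gripper_width: 20.1
```

```bash
python3 s.py
```

```text
clk 25.65 tip m [-43.7 -28.5  67.7] F m [ 0.16  0.72 -1.86] T [ 0.   -0.    0.01] yaw 0.099
```

Emit:
jog_arm(
  plan=[-0.5,0,0,0,0,0,1.8,-1,0,0,0,0,0,1.8,-1.5,0,0,0,0,0,1.8,-2,0,0,0,0,0,1.8,-3,0,0,0,0,0,1.8,-4,0,0,0,0,0,1.8,-4.5,0,0,0,0,0,1.8,-4.5,0,0,0,0,0,1.8],
)

```text
clock: 26.45
tool_pos: [474.7, -47.3, 57.3]
tcp_rot: [0.672, 0.741, 0.002, 0.003]
wrist_force: [-0.1, 0.7, -1.5]
gripper_width: 19.7
```

```bash
python3 s.py
python3 - <<'E'
from h import *
im2=manip.snapshot("side");cv2.imwrite("pics/s6.png",cv2.resize(im2[120:270,160:380],None,fx=3.5,fy=3.5,interpolation=cv2.INTER_CUBIC))
E
```

```text
clk 26.45 tip m [-43.7 -74.3  67.8] F m [-0.01  0.7  -1.55] T [ 0.02  0.03 -0.05] yaw 0.098
```

View pics/s6.png

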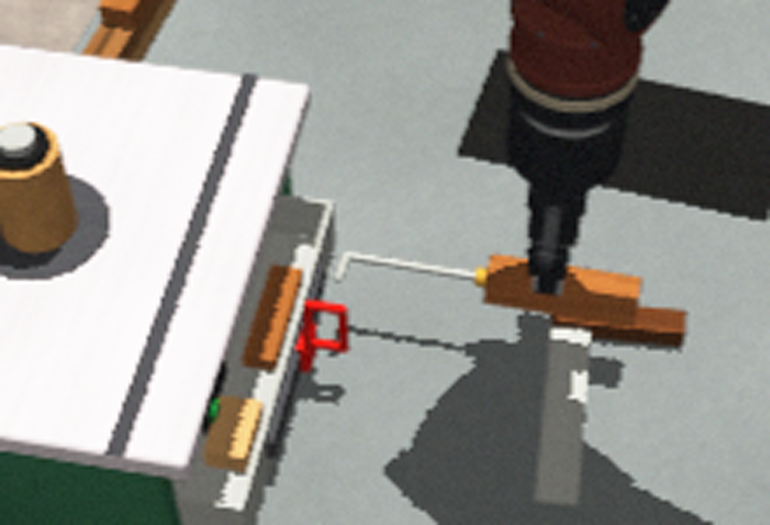

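Run:
```python
from h import *
print(row([434,-60,110],.05),row([434,-280,110],-.035),row([434,-280,20],-.035))
```

```text
[-0.923, -4.133, -5.297, 0.006, 0.002, 0.048] [-22.816, -6.292, -5.273, 0.006, 0.001, 0.133] [-22.801, -6.349, 3.727, 0.006, 0.001, 0.133]
```

Emit:
jog_arm(
  plan=[-0.5,-2,-0.5,0,0,0,1.8,-0.9,-4.1,-2.5,0.006,0.002,0.02,1.8,-1.5,-4.1,-5.3,0.006,0.002,0.048,1.8,-5,-4.5,-5.3,0.006,0.002,0.06,1.8,-9,-4.9,-5.3,0.006,0.002,0.08,1.8,-13,-5.3,-5.3,0.006,0.001,0.1,1.8,-17,-5.7,-5.3,0.006,0.001,0.12,1.8,-20.5,-6.1,-5.3,0.006,0.001,0.133,1.8,-22.8,-6.3,-5.3,0.006,0.001,0.133,1.8,-22.8,-6.3,-3,0.006,0.001,0.133,1.8,-22.8,-6.3,0,0.006,0.001,0.133,1.8,-22.8,-6.3,2.5,0.006,0.001,0.133,1.8,-22.8,-6.3,3.7,0.006,0.001,0.133,1.8,-22.8,-6.3,3.7,0.006,0.001,0.133,1.8],
)

```text
clock: 27.9
tool_pos: [433.6, -278.7, 18.7]
tcp_rot: [0.719, 0.695, 0.0, -0.001]
wrist_force: [-0.1, 0.6, -1.1]
gripper_width: 19.6
```

```bash
python3 s.py
python3 - <<'E'
from h import *
st=manip.get_state();print(st["tool_pos"],st["tcp_rot"])
print(row([434.5,-280,9.5],-.035))
E
```

```text
clk 27.9 tip m [-107.7 -300.4   29.2] F m [-0.07  0.6  -1.13] T [-0.02 -0.04 -0.03] yaw -0.034
[ 433.58667856 -278.65529361   18.66284087] [ 7.19167724e-01  6.94835197e-01  1.07103436e-04 -1.34975247e-03]
[-0.133, 0.098, 0.916, -0.002, -0.002, 0.001]
```

Emit:
jog_arm(
  plan=[0,0,0.4,0,0,0,1.8,0,0,0.7,0,0,0,1.8,0,0,0.9,0,0,0,1.8,0,0,0.95,0,0,0,1.8,0,0,0.95,0,0,0,1.8],
)

```text
clock: 28.4
tool_pos: [433.7, -278.8, 9.5]
tcp_rot: [0.719, 0.695, 0.0, -0.001]
wrist_force: [0.9, -0.2, -1.7]
gripper_width: 19.9
```

```bash
python3 s.py
```

```text
clk 28.4 tip m [-107.5 -300.6   20. ] F m [ 0.92 -0.27 -1.67] T [0.01 0.01 0.01] yaw -0.034
```

Emit:
jog_arm(
  plan=[0,0,0.08,0,0,0,1.8,0,0,0.1,0,0,0,1.8,0,0,0.1,0,0,0,3,0,0,0.1,0,0,0,5,0,0,0.1,0,0,0,6,0,0,0.1,0,0,0,6,0,0,0.1,0,0,0,6,0,0,-2,0,0,0,6,0,0,-5,0,0,0,6,0,-0.3,-10,0,0,0,6,0,-0.5,-15,0,0,0,6,0,-0.8,-17,0,0,0,6,0,-0.8,-17,0,0,0,6,0,-0.8,-17,0,0,0,6],
)

```text
clock: 29.8
tool_pos: [426.1, -279.0, 179.3]
tcp_rot: [0.719, 0.695, 0.0, -0.001]
wrist_force: [-0.1, 0.4, -0.4]
gripper_width: 59.8
```

Run:
```python
from h import *
st=manip.get_state();print(st["clock"],st["tool_pos"],st["wrist_force"],st["gripper_width"])
im=manip.snapshot("wrist");cv2.imwrite("pics/w7.png",im)
for t,z in [("hook_grip",19),("hook_tip",19)]:
    for r in manip.landmark_of("wrist",t)[:1]: print(t,r,atz("wrist",*r["at"],z,st))
im=manip.snapshot("side");cv2.imwrite("pics/s7.png",im)
im=manip.snapshot("top");cv2.imwrite("pics/t7.png",im)
```

```text
29.8 [ 426.08369877 -278.95380556  179.31584973] [-0.09209302  0.43962128 -0.39743507] 59.8287607152926
hook_grip {'at': [190.2, 283.8], 'p': 0.78} [ 431.83766903 -278.54033387   19.        ]
hook_tip {'at': [306.1, 284.9], 'p': 0.6} [ 584.51859486 -282.20574512   19.        ]
```

View pics/w7.png

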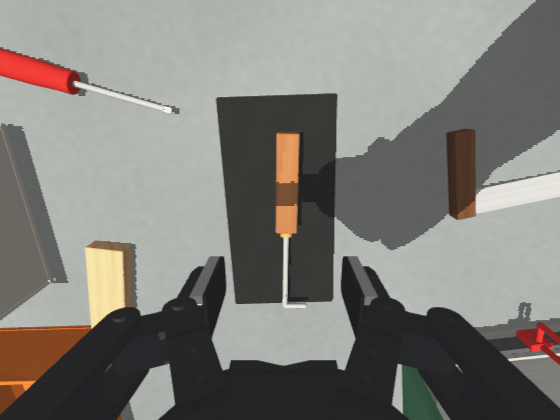

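View pics/s7.png

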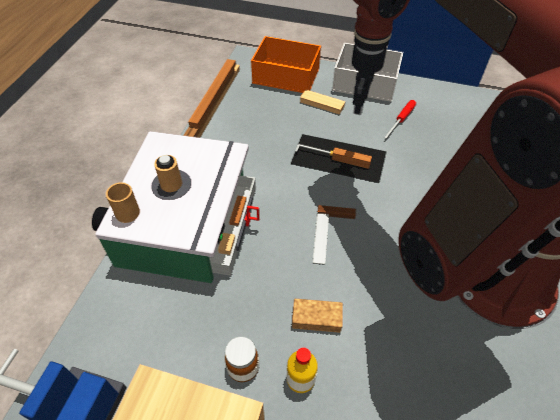

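View pics/t7.png

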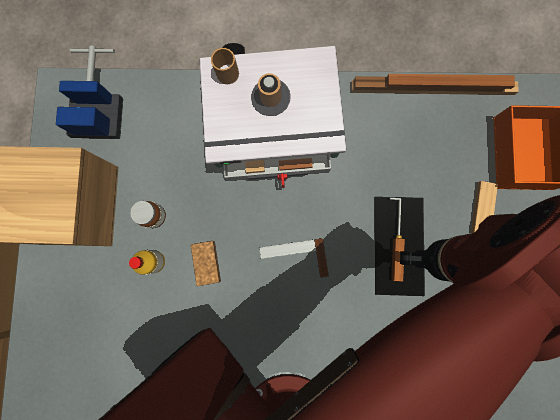

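```bash
python3 -c "
from station import manip
print(manip.sign_off())"
```

```text
the job is handed in; nothing more can be done
None
```

The chip tray is drawn out to its stop, the rod lies back flat and released on the rubber mat, and I handed the job in at about 30 s. `sign_off` gave no verdict, so the result rests on my own checks.

- **Finding the eye:** I felt the rail and then the tray face with the hook. They were 6 mm apart, as specified, which put the tray about 6 mm out at the start. Sliding sideways, the hook passed through the eye and touched its bar at about 10 mm right of mid-rail.
- **Pulling:** It took about 5 N. The hook stalled at 7.6 N exactly where the stop was predicted, so I take the tray to be fully out. That was the highest hook force I read; forces were read only at the end of each move.
- **Final pictures:** The tray is out, with its eye well in front of the table edge. The rod is flat on the mat with its grip point near (432, -279) mm. The glue bottle, jar, block and square look unmoved, and the gripper is clear.
- **What disagreed:** My first picture fit put the tray about 22 mm out, which is impossible given the 0–15 mm range. I dropped that figure and used touch instead. The gripper also read 20 mm on the 24 mm handle, but the grip held without slipping.

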